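# Index the two-tray gluing turntable to the next hole

### The arm

A 6-joint arm with a two-finger parallel gripper is mounted at the origin on the work surface; the furniture and walls round the work are solid. World frame = base frame: x ahead of the robot, y to its left, z up, the work surface at z = 0. Lengths are in mm, angles in degrees, forces in N, time in s.
With the tool pointing down it reaches from about 350 to 850 mm from the base axis. Payload 8.1 kg.
Tool frame: the origin (TCP) lies between the finger pads; the fingertips stand 22 mm ahead of it and the grasp point (between the pads) lies 3 mm ahead of it (r.nose_length is the z of the fingertips in the tool frame, in mm); z points along the fingers, x is the direction in which the jaws open and shut, and the axes are right-handed (so a half turn about z gives the same grasp; the last joint's range is limited). The gripper opens to 85 mm and grips with 20 to 120 N. Pads are 22 mm wide; open, the fingers measure 114 mm over their backs; the gripper's body (76 mm by 85 mm) begins 54 mm behind the grasp point. The pads swing forward as they close: fully open they stand 13 mm farther back than shut.
Start: joints at [-78.862, 7.471, 85.268, -0, 87.261, -4.893], TCP at [165.718, -576.665, 253.292] pointing down, gripper open.
Joint ranges: [-169.43, 169.43], [-51.17, 129.36], [1.28, 143.12], [-76.62, 256.62], [0, 156.53], [-152.29, 152.29]. Speed limits (degrees/s): [136.94, 136.94, 159.86, 180, 180, 180].

### API

Orientations are given as [roll, pitch, yaw] about the fixed x, y, z axes, in that order (R = Rz(yaw) Ry(pitch) Rx(roll)).
In Python, from bench import r gives the robot as it stands.
- The arm moves only by the shell command python3 -m jog 'ROWS' [FORCE]. ROWS is JSON, a list of rows, each a list of 5 numbers: the shift along the tool's x, y, z in m, then the turn about the tool's z in degrees, then the opening in per cent of the stroke, from 0 (shut) to 100 (fully open). A call has 1 to 8 rows; each row is the pose to reach, as a shift and turn from the pose measured when the call began, along the tool's axes at that moment; what a row does not reach only later rows make up. A row lasts 1/10 s, in which the tool goes at most 50 mm and 8.59 degrees, less where a joint would pass 70% of its speed; a pose out of reach is approached as far as the arm can. A call with a gripper value outside its range is refused whole. The fingers move at their own pace and stop on an object; FORCE is the grip in N (left out, the last holds). Time passes only in rows, so rows that repeat a pose let the fingers close. It gives the time, the measured TCP pose, the force and the opening at its end, in the units of the state.
- r.sense(): the state, without advancing time (a new reading comes with each control period).
- r.snapshot(name): name is "scene" or "side" or "wrist"; returns a dict with "image" (480x640x3 uint8, red, green, blue), "K" (3x3 intrinsics, pixels), "T" (4x4, takes a point from camera to world coordinates); the wrist camera has in their place "tool_from_camera" (4x4, takes a point from camera to tool coordinates, whose origin is the TCP and whose axes are the tool frame's). Camera axes: x right, y down, z forward; pixel columns grow to the right and rows downward; lengths in mm; the calibration is good to about 2 mm. A picture is of the moment at which its call begins: read the wrist's pose just before it. There is no depth.
- r.hand_in(): hands the job in, once; it reports no verdict.
Trained networks look in a picture, given as the dict that the camera call returned (one of the last four; its "shot" number tells which), for a name from the list of things; names that differ only in an ending like _2 or _b are one class to them, and where a whole thing is asked for, a point or a joint stands for the part that bears it (a point fixed in the world has none). Each returns a list of dicts, best first, with "conf" (0 to 1); they miss things now and then, are a little off and sometimes report something else, mostly with a low value. They report only what shows in the picture. A call takes as long as a camera call. They do not tell look-alikes from the thing itself.
- r.search_frame(picture, label): "bbox" ([left, top, right, bottom] in pixels, round what is visible of it).
- r.pinpoint(picture, label): "uv" ([column, row] in pixels: a listed point, or the origin of a listed thing).
The state is a dict: "time": time; "joint_pos": joint angles; "qd": joint speeds; "joint_efforts": joint torques, N m; "tool_pos": TCP position; "tcp_rot": TCP orientation; "ft_force": force on the tool from outside, world axes, zero at the start; "wrist_torque": the same for the moment, N m; "finger_gap": finger opening in mm.
Only numpy, scipy, OpenCV 4.12 (cv2) and the standard library are available. Lean on these libraries where they do the work, as an engineer would, in place of code of your own. Each camera call takes 0.05 s, during which the arm holds its last target. There are 200 camera calls.

### The job

Turn the table of the gluing jig on by one hole, so that the larger of the two black blades in its trays ends up under the nozzle of the upside-down glue bottle. With closed fingertips press the shrouded plunger button in and swing the table off its hole by it, then let the button up and push on until the plunger snaps fully up into the next hole and locks the table, and come away. Do not pinch or lift anything, keep off the blades, and leave the things lying around the jig where they are.

Things in the scene. Friction and masses are not known exactly. Their poses are not given: they have to be found in the camera images.
- jig: Fixed gluing jig, 328 mm across. Origin on the bench under the turntable's vertical axis, z up, -x its front, +y its left seen from the front. At the back (+x, 136 mm from the axis) a steel post, 16 mm thick and 190 mm high, carries the glue bottle. The index plate is a level C-shaped steel sector, 112 to 164 mm from the axis, top 40 mm above the bench, with a hole at the front (home), left and right.
- pivot (a point): Centre of the turntable's top face, on the axis, 54 mm above the bench. The aluminium turntable is a disc of 115 mm radius with two grey trays, centred 60 mm either side of the axis, rims 65 mm above the bench. Its index arm, in line with the gap between the trays, reaches out to the plunger.
- button (a point): Centre of the top of the plunger's steel button (moves with it): 44 mm across, 142 mm from the axis, 76 mm above the bench when up, at the jig's front at the start. It lies inside a black round shroud fixed to the index arm, 50 mm inside and 62 mm outside diameter, rim 92 mm above the bench: closed fingertips go in, press the button, and push the arm along by the button or the shroud's inner wall.
- plunger (a joint): Travel of the index plunger in m: 0 up, 0.009 pressed fully in; its spring gives 5.9 N at 0, 9.9 N at 0.009. Its 16 mm collar in a 20 mm hole of the index plate locks the table (0.8 degree play either way) until pressed in more than 0.005. Between holes the plate holds it at about 0.005 even when let go; it springs up by itself under a hole.
- turntable (a joint): Angle of the turntable in rad: 0 with the plunger in the home hole, positive counter-clockwise seen from above. Left hole at -1.571, right hole at +1.571, stops at -1.82 and +1.82 (the slot runs on 12 degrees past these holes). Turning takes about 0.2 to 0.4 N m against friction; it does not coast.
- left_hole (a point): Centre of the left hole (jig's +y side) in the top face of the index plate, 142 mm from the axis, 40 mm above the bench.
- right_hole (a point): Centre of the right hole (jig's -y side) in the top face of the index plate, 142 mm from the axis, 40 mm above the bench.
- nozzle (a point): Tip of the glue bottle's nozzle, 94 mm above the bench, 60 mm from the axis towards the jig's +x side, pointing down. The white bottle, 42 mm thick, stands upside down above it in a ring, up to 213 mm above the bench. A blade of the tray that comes to the back lies centred under it.
- blade_large: The larger black moulded blade, 120 mm long (its y axis), 48 mm wide, 20 mm high, lying loose in one of the trays, at the left (+y) or the right (-y) of the jig; origin at the centre of its underside.
- blade_small: The smaller black moulded blade, 96 mm long (its y axis), 37 mm wide, 15 mm high, lying loose in the other tray; origin at the centre of its underside.
- nipper: blue-handled side cutter, 62 x 140 x 16 mm, lying left of the jig; origin at the centre of its underside
- counter: round white hand tally counter, 46 mm across, left of the jig; origin at the centre of its underside
- tape_blue: roll of blue tape lying flat, 92 mm across, 24 mm high, right of the jig; origin at the centre of its underside
Not all that is in view belongs to the job. What is shaped like the blade_large but pink or turquoise is not meant.

How it is judged (in metres and radians):
On the way, in this order (a step that is already met when the one before it is completed fails the run):
1. the plunger is pressed in while the table still stands at the home hole (value of joint plunger above 0.0055 m and value of joint turntable between -0.06 and 0.06 rad), for 0.02 s.
2. the table has been turned away from the home hole ((value of joint turntable above 0.5 rad or value of joint turntable below -0.5 rad)), for 0.02 s.
At the end, for the whole second after the job is handed in: The table rests within 0.03 rad of the left or the right hole, the one that puts the larger blade's centre within 12 mm (horizontally) of the point under the nozzle; the plunger is back up to within 1.5 mm; both blades lie in their trays ((value of joint turntable between 1.5408 and 1.6008 rad or value of joint turntable between -1.6008 and -1.5408 rad) and value of joint plunger below 0.0015 m and velocity of joint turntable between -0.05 and 0.05 rad/s and horizontal distance between blade_large and nozzle below 0.012 m and height (world z) of blade_large between 0.05 and 0.064 m and height (world z) of blade_small between 0.05 and 0.064 m and horizontal distance between blade_small and pivot below 0.085 m); the robot touches nothing.
It fails at once if a blade is lifted (height (world z) of any of blade_large, blade_small above 0.072 m).
It fails at once if a blade is pressed or pushed with the fingers (contact force between the fingers and blade_large above 1 N or contact force between the fingers and blade_small above 1 N).
It fails at once if a thing beside the jig is displaced by more than 20 mm (distance of any of nipper, counter, tape_blue from where it was at the start of the episode above 0.02 m).
It also fails if it takes over 48 s, if anything falls off the work surface, if the arm or the gripper's body presses on something with over 40 N, if the wrist force passes 120 N, or if a joint passes its speed limit or range.

## Working session

There is one attempt and no reset: what is moved stays moved. The work goes in short steps, Python scripts to look and compute and a shell command to move; the robot and the scene stay as the last step left them, time stands still between calls to the robot, and variables do not carry over. Pictures are saved under pics/ and viewed, about 8 in all and at most 12, crops included, and the job is handed in when it is done.

```bash
mkdir -p pics; cat > h.py <<'E'
import numpy as np, cv2
from bench import r
def save(p,n): cv2.imwrite('pics/'+n+'.png',cv2.cvtColor(p['image'],cv2.COLOR_RGB2BGR))
def ray(p,uv,z):
    T=np.array(p['T']);K=np.array(p['K'])
    d=T[:3,:3]@np.linalg.solve(K,[uv[0],uv[1],1.]);o=T[:3,3]
    return o+d*(z-o[2])/d[2]
E
python3 - <<'E'
from h import *
for c in ('scene','side'):
    p=r.snapshot(c); save(p,c+'1')
    for n,z in (('pivot',54),('button',76),('left_hole',40),('right_hole',40),('nozzle',94),('blade_large',56),('blade_small',56),('nipper',0),('counter',0),('tape_blue',0)):
        for q in r.pinpoint(p,n)[:2]: print(c,n,np.round(q['uv']),round(q['conf'],2),np.round(ray(p,q['uv'],z)[:2]))
s=r.sense();print({k:np.round(v,1) for k,v in s.items()})
E
```

```text
scene button [317. 272.] 0.78 [ 432. -100.]
scene left_hole [215. 274.] 0.67 [616. -18.]
scene left_hole [231. 388.] 0.46 [437. 160.]
scene right_hole [326. 212.] 0.79 [ 524. -279.]
scene right_hole [168. 332.] 0.7 [603. 131.]
scene nozzle [256. 212.] 0.87 [ 615. -159.]
scene blade_large [250. 252.] 0.88 [582. -89.]
scene blade_small [296. 225.] 0.95 [ 546. -199.]
scene nipper [233. 389.] 0.69 [451. 145.]
scene counter [167. 332.] 0.91 [630. 115.]
scene tape_blue [396. 178.] 0.94 [ 462. -497.]
side pivot [381. 245.] 0.65 [ 570. -144.]
side pivot [387. 212.] 0.17 [598. -32.]
side button [311. 221.] 0.45 [432. -88.]
side left_hole [388. 214.] 0.86 [603. -23.]
side right_hole [361. 301.] 0.88 [ 518. -282.]
side right_hole [383. 228.] 0.38 [586. -70.]
side nozzle [410. 235.] 0.86 [ 621. -163.]
side nozzle [386. 229.] 0.7 [ 576. -142.]
side blade_large [382. 229.] 0.92 [578. -93.]
side blade_large [220. 370.] 0.68 [ 282. -438.]
side blade_small [375. 264.] 0.86 [ 551. -201.]
side blade_small [383. 229.] 0.65 [580. -96.]
side nipper [319. 187.] 0.9 [456. 147.]
side counter [389. 198.] 0.71 [624.  97.]
side tape_blue [339. 420.] 0.75 [ 465. -497.]
{'time': np.float64(1.1), 'joint_pos': array([-78.9,   7.5,  85.3,  -0. ,  87.3,  -4.9]), 'qd': array([-0.1, -0. , -0. ,  0. ,  0. , -0.1]), 'joint_efforts': array([  0. , -56.9, -50.1,  -0. ,   0. ,  -0. ]), 'tool_pos': array([ 165.7, -576.7,  253.3]), 'tcp_rot': array([180.,  -0., -74.]), 'ft_force': array([ 0.4,  1. , -0.2]), 'wrist_torque': array([ 0. , -0. , -0.1]), 'finger_gap': np.float64(85.2)}
```

View pics/scene1.png

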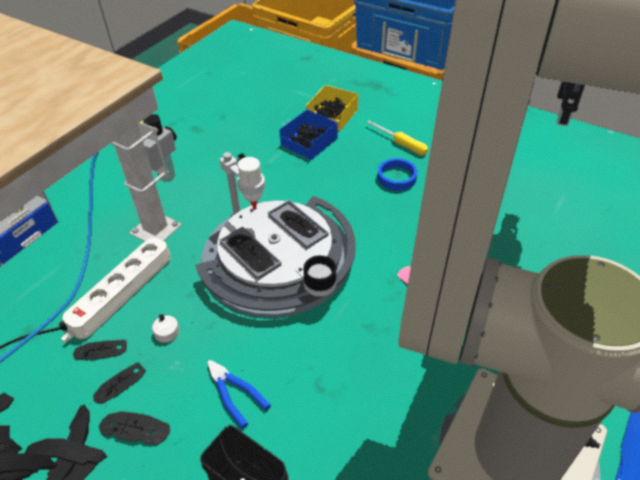

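View pics/side1.png

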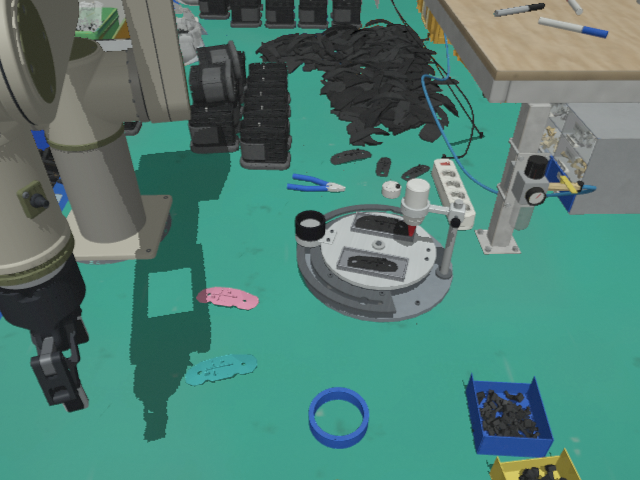

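The side view shows the button shroud at (311,228), trays at (388,226) and (372,263), and the nozzle at (410,238). The scene view shows the shroud at (320,275), and the blades at (250,252) and (300,222). The fits give the axis at about (565,-145) with yaw about -19°. I'll move towards the button with the fingers closing, and check the blade sizes from close by.

```bash
python3 -m jog '[[-0.034,-0.034,0,-7,0],[-0.068,-0.068,0,-14,0],[-0.102,-0.102,0,-21,0],[-0.136,-0.136,0,-28,0],[-0.17,-0.17,0,-35,0],[-0.204,-0.204,0,-42,0],[-0.238,-0.238,0,-49,0],[-0.27,-0.27,0,-55,0]]' 40
python3 - <<'E'
from h import *
s=r.sense();print(s['tool_pos'],s['tcp_rot'],s['finger_gap'],r.nose_length,s['ft_force'])
p=r.snapshot('wrist');save(p,'w1');print(np.round(p['tool_from_camera'],2))
E
```

```text
time: 1.9
tool_pos: [351.3, -240.8, 253.6]
tcp_rot: [180.0, -0.1, -18.7]
ft_force: [1.2, 0.3, 0.7]
finger_gap: -0.1
[ 351.28331467 -240.77538426  253.60868863] [ 1.79986033e+02 -6.02565925e-02 -1.86928395e+01] -0.06980133480236046 22.0 [1.19759757 0.34871511 0.7473608 ]
[[   1.     -0.      0.     -0.72]
 [   0.      0.95    0.31  -79.7 ]
 [  -0.     -0.31    0.95 -120.61]
 [   0.      0.      0.      1.  ]]
```

View pics/w1.png

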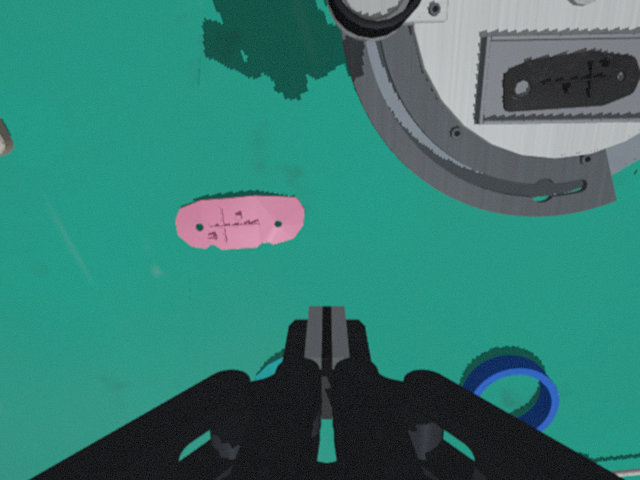

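The wrist view shows the shroud at the top, (375,10), and the right tray's blade at (570,80), much shorter than its tray. I'll move on for a closer look at the button.

```bash
python3 -m jog '[[0.01,-0.04,0,0,0],[0.02,-0.075,0,0,0],[0.03,-0.1,0,0,0],[0.03,-0.1,0,0,0],[0.03,-0.1,0,0,0]]'
cat >> h.py <<'E'
def wrist():
    from scipy.spatial.transform import Rotation as R
    s=r.sense(); p=r.snapshot('wrist'); W=np.eye(4)
    W[:3,:3]=R.from_euler('xyz',s['tcp_rot'],degrees=True).as_matrix(); W[:3,3]=s['tool_pos']
    p['T']=W@np.array(p['tool_from_camera']); return s,p,W
E
python3 - <<'E'
from h import *
s,p,W=wrist();save(p,'w2')
for n,z in (('pivot',54),('button',76),('left_hole',40),('blade_large',56),('blade_small',56),('nozzle',94)):
    for q in r.pinpoint(p,n)[:2]:
        X=ray(p,q['uv'],z); print(n,np.round(q['uv']),round(q['conf'],2),np.round(X,1),np.round(np.linalg.inv(W)@np.append(X,1),1)[:3], [np.round(b['bbox']) for b in r.search_frame(p,n)[:1]])
print(s['tool_pos'],s['tcp_rot'],s['time'])
E
```

```text
time: 2.45
tool_pos: [413.7, -149.8, 254.0]
tcp_rot: [-179.8, -0.1, -18.0]
ft_force: [-0.1, -0.9, 0.4]
finger_gap: -0.1
pivot [517. 153.] 0.91 [ 566.8 -146.6   54. ] [144.3 -49.8 200.4] [array([280.,   0., 640., 335.])]
button [327. 154.] 0.77 [ 429.9 -100.5   76. ] [-1.000e-01 -5.130e+01  1.782e+02] [array([300., 120., 362., 186.])]
blade_large [526.  67.] 0.95 [582.3 -89.   56. ] [ 141.2 -109.4  198.6] [array([445.,  24., 616.,  99.])]
blade_large [216. 321.] 0.66 [ 295.2 -206.5   56. ] [-95.4  91.2 197.6] [array([445.,  24., 616.,  99.])]
blade_small [509. 229.] 0.74 [ 549.3 -203.4   56. ] [145.3   9.6 198.2] [array([450., 206., 568., 254.])]
nozzle [631. 157.] 0.91 [ 622.7 -163.7   94. ] [202.9 -51.  160.5] [array([283.,   1., 638., 333.])]
[ 413.68678908 -149.82016865  254.03813579] [-1.79805874e+02 -8.19532512e-02 -1.80416814e+01] 2.45
```

View pics/w2.png

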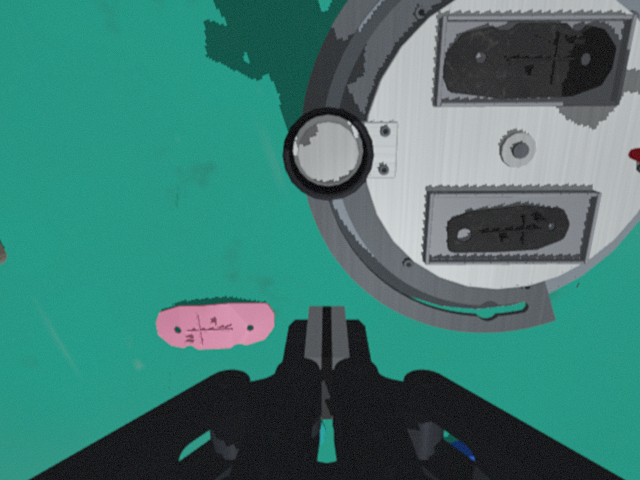

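The larger blade is in the left tray (top of the picture, 445–616 px, against 450–568 px for the other), so the table goes clockwise to the left hole (-1.571). The button is at (328,150). I'll go above it, then look again.

```bash
python3 -m jog '[[0.0,-0.03,0.02,0.5,0],[0.0,-0.051,0.06,0.5,0],[0.0,-0.051,0.1,0.5,0],[0.0,-0.051,0.125,0.5,0],[0.0,-0.051,0.125,0.5,0],[0.0,-0.051,0.125,0.5,0]]'
python3 - <<'E'
from h import *
s,p,W=wrist();save(p,'w3')
for q in r.pinpoint(p,'button')[:2]:
        X=ray(p,q['uv'],76); print(np.round(q['uv']),round(q['conf'],2),np.round(X,1),np.round(np.linalg.inv(W)@np.append(X,1),1)[:3])
print(s['tool_pos'],s['tcp_rot'],s['time'])
E
```

```text
time: 3.7
tool_pos: [429.9, -101.2, 129.7]
tcp_rot: [-179.8, -0.1, -18.6]
ft_force: [0.2, -0.3, 0.6]
finger_gap: 0.1
[327. 292.] 0.77 [430.2 -99.9  76. ] [-0.1 -1.1 53.8]
[ 429.86542481 -101.15705026  129.74791905] [-1.79782851e+02 -6.48117014e-02 -1.86302605e+01] 3.7
```

View pics/w3.png

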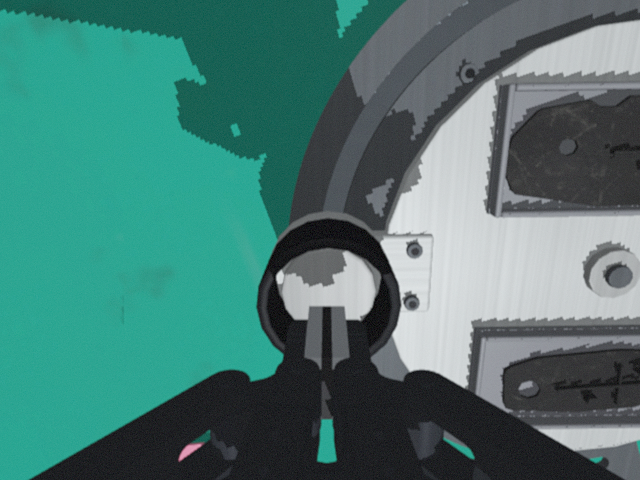

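The fingertips, (327,320), are centred over the button, (327,292). Pressing down now.

```bash
python3 -m jog '[[0,-0.001,0.015,0,0],[0,-0.001,0.028,0,0],[0,-0.001,0.033,0,0],[0,-0.001,0.036,0,0],[0,-0.001,0.038,0,0],[0,-0.001,0.039,0,0],[0,-0.001,0.039,0,0],[0,-0.001,0.039,0,0]]'
```

```text
time: 4.6
tool_pos: [431.9, -100.9, 93.3]
tcp_rot: [-179.8, -0.3, -18.6]
ft_force: [-5.1, 0.5, 6.3]
finger_gap: -0.4
```

```bash
python3 -m jog '[[-0.001,0,0.001,0,0],[-0.001,0,0.002,0,0],[-0.001,0,0.003,0,0],[-0.001,0,0.003,0,0],[-0.001,0,0.003,0,0]]'; python3 -c "
from h import *
s=r.sense();print(s['wrist_torque'],s['ft_force'],s['tool_pos'])"
```

```text
time: 5.1
tool_pos: [431.8, -100.9, 91.8]
tcp_rot: [-179.8, -0.4, -18.6]
ft_force: [-2.3, 1.6, 8.2]
finger_gap: -0.2
[ 0.16927051  0.44316254 -0.00830352] [-2.26463046  1.55787522  8.22338084] [ 431.75796687 -100.88738329   91.76025647]
```

```bash
python3 -m jog '[[0,0,0.002,0,0],[0,0,0.003,0,0],[0,0,0.004,0,0],[0,0,0.004,0,0],[0,0,0.004,0,0]]'; python3 -c "
from h import *
s=r.sense();print(s['wrist_torque'],s['ft_force'],s['tool_pos'])"
```

```text
time: 5.6
tool_pos: [432.0, -101.0, 89.0]
tcp_rot: [-179.8, -0.4, -18.6]
ft_force: [-4.6, 2.0, 9.7]
finger_gap: 0.2
[ 0.30010099  0.90103108 -0.02967836] [-4.63547856  1.9859757   9.66824031] [ 432.03831117 -101.00577852   88.99525794]
```

```bash
python3 -m jog '[[0,-0.007,0.001,0,0],[0.001,-0.014,0.001,0,0],[0.0015,-0.021,0.001,0,0],[0.003,-0.028,0.001,0,0],[0.0045,-0.035,0.001,0,0],[0.0065,-0.042,0.001,0,0],[0.009,-0.049,0.001,0,0],[0.0115,-0.056,0.001,0,0]]'
cat > st.py <<'E'
from h import *
from math import *
C=np.array([566,-146]);a=radians(-18.7)
s,p,W=wrist();save(p,'cur')
def rep(n,P):
    d=P[:2]-C; x=cos(a)*d[0]+sin(a)*d[1]; y=-sin(a)*d[0]+cos(a)*d[1]
    print(n,'jig xy',round(x,1),round(y,1),'R',round(hypot(x,y),1),'ang',round(degrees(atan2(y,-x)),1))
rep('tcp',s['tool_pos'])
for q in r.pinpoint(p,'button')[:1]: rep('button %.2f'%q['conf'],ray(p,q['uv'],72))
print(s['tool_pos'],s['tcp_rot'],s['ft_force'],s['wrist_torque'],s['time'])
E
python3 st.py
```

```text
time: 6.4
tool_pos: [462.3, -52.0, 90.1]
tcp_rot: [-179.8, -0.5, -18.7]
ft_force: [-2.2, -2.5, 8.8]
finger_gap: 0.1
tcp jig xy -128.3 55.8 R 139.9 ang 23.5
[462.32191389 -51.99641543  90.09227383] [-179.81295458   -0.54655537  -18.65392382] [-2.19568517 -2.46073634  8.75325713] [-0.30588151  0.23490044 -0.05352092] 6.4
```

View pics/cur.png

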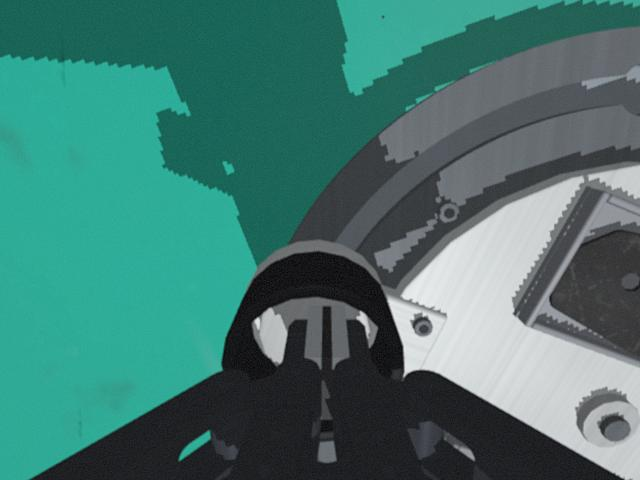

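The table has turned about 20° or more with the shroud at (318,310) round the tips, so it is off its hole. Now I'll let the button up and push on by the wall.

```bash
python3 -m jog '[[0.002,-0.009,-0.003,0,0],[0.005,-0.015,-0.008,0,0],[0.012,-0.0255,-0.011,0,0],[0.0195,-0.0355,-0.011,0,0],[0.028,-0.0445,-0.011,0,0],[0.037,-0.053,-0.011,0,0],[0.047,-0.0605,-0.011,0,0],[0.057,-0.067,-0.011,0,0]]'; python3 st.py
```

```text
time: 7.3
tool_pos: [537.2, -6.3, 101.4]
tcp_rot: [-179.9, -0.4, -18.6]
ft_force: [-5.5, -3.5, 0.7]
finger_gap: 0.1
tcp jig xy -72.1 123.0 R 142.6 ang 59.6
button 0.85 jig xy -83.6 119.5 R 145.8 ang 55.0
[537.16594002  -6.3460962  101.36957964] [-179.86730823   -0.38692546  -18.62103252] [-5.46673548 -3.54230156  0.66110812] [-0.5570627   0.96232078 -0.07858075] 7.3
```

View pics/cur.png

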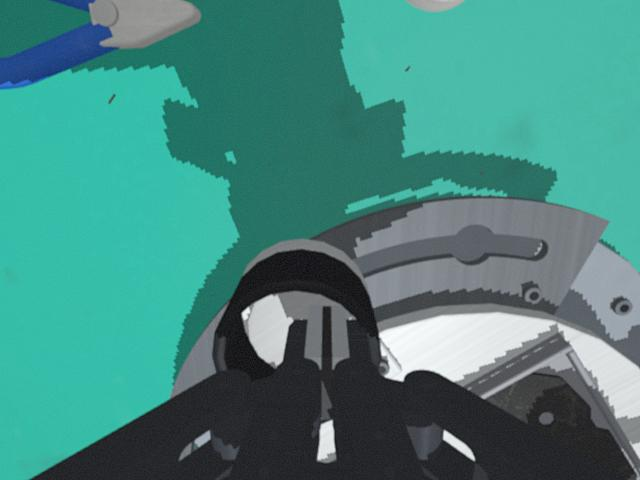

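The button is at (275,325), about 55° along, with the tips against the leading wall. I'll carry on, slowing near the hole.

```bash
python3 -m jog '[[0.014,-0.007,0,0,0],[0.028,-0.012,0,0,0],[0.04,-0.0155,0,0,0],[0.05,-0.017,0,0,0],[0.057,-0.018,0,0,0],[0.062,-0.0185,0,0,0],[0.0645,-0.019,0,0,0],[0.067,-0.019,0,0,0]]'; python3 st.py
```

```text
time: 8.2
tool_pos: [606.1, -9.1, 101.4]
tcp_rot: [-179.8, -0.3, -18.6]
ft_force: [-5.9, -0.9, -0.6]
finger_gap: 0.2
tcp jig xy -5.9 142.5 R 142.6 ang 87.6
button 0.88 jig xy -18.2 143.7 R 144.8 ang 82.8
[606.07436699  -9.14788352 101.41378131] [-179.82244584   -0.26414202  -18.60490709] [-5.90715342 -0.92352331 -0.57152453] [-0.12992309  1.11017777 -0.06266428] 8.2
```

```bash
python3 -m jog '[[0.003,0,0,0,0],[0.005,0,0,0,0],[0.007,0,0,0,0],[0.009,0,0,0,0],[0.011,0,0,0,0],[0.0125,0.0005,0,0,0],[0.014,0.0005,0,0,0]]'; python3 st.py
```

```text
time: 9.0
tool_pos: [618.7, -13.9, 101.2]
tcp_rot: [-179.8, -0.2, -18.6]
ft_force: [-3.2, -0.0, -0.9]
finger_gap: 0.1
tcp jig xy 7.6 142.0 R 142.2 ang 93.0
button 0.94 jig xy -4.6 142.4 R 142.5 ang 88.2
[618.69002937 -13.90278337 101.23257509] [-179.80651751   -0.2177284   -18.60244911] [-3.15324556 -0.04985539 -0.92828942] [-0.00141754  0.27318965 -0.03154842] 9.0
```

```bash
python3 -m jog '[[0.0015,0,0,0,0],[0.003,0,0,0,0],[0.0045,0,0,0,0],[0.006,0.0005,0,0,0],[0.007,0.0005,0,0,0],[0.008,0.0005,0,0,0]]'; python3 st.py
```

```text
time: 9.7
tool_pos: [622.8, -15.4, 100.9]
tcp_rot: [-179.8, 0.3, -18.6]
ft_force: [-27.2, 7.3, 16.0]
finger_gap: -0.1
tcp jig xy 12.0 141.9 R 142.4 ang 94.8
button 0.91 jig xy -3.4 143.1 R 143.2 ang 88.6
[622.82448244 -15.44173433 100.87233661] [-179.83501368    0.27664877  -18.57396763] [-27.17564965   7.28234632  15.95430375] [ 1.14955011  4.10885973 -0.16432612] 9.7
```

View pics/cur.png

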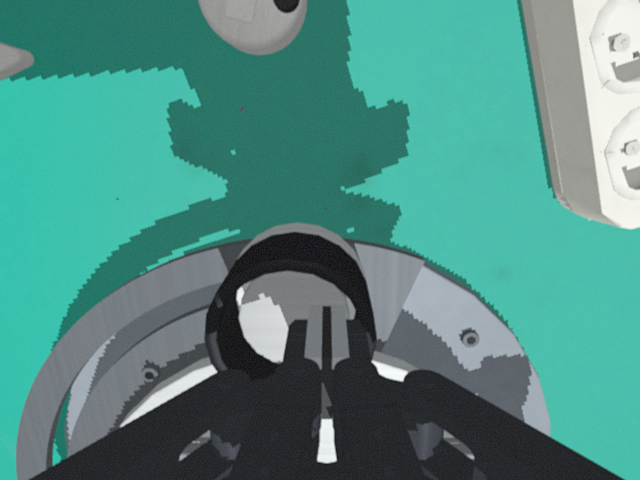

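The force jumped to 27 N with the table near 90°, so the lock has caught. I'll ease back to the middle of the shroud and lift out.

```bash
python3 -m jog '[[-0.004,0,0,0,0],[-0.008,0,0,0,0],[-0.011,0,0,0,0],[-0.011,0,-0.003,0,0],[-0.011,0,-0.015,0,0],[-0.011,0,-0.04,0,0],[-0.011,0,-0.08,0,0],[-0.011,0,-0.12,0,0]]'
python3 -m jog '[[-0.03,0,-0.03,0,0],[-0.075,0,-0.03,0,0],[-0.12,0,-0.03,0,0],[-0.12,0,-0.03,0,0],[-0.12,0,-0.03,0,0],[-0.12,0,-0.03,0,0]]'
python3 - <<'E'
from h import *
s,p,W=wrist();save(p,'fin_w'); q=r.snapshot('side');save(q,'fin_s')
c=r.snapshot('scene')
for nm,P in (('wrist',p),('side',q),('scene',c)):
  for n,z in (('button',76),('blade_large',56),('blade_small',56),('nozzle',94),('left_hole',40),('nipper',0),('counter',0),('tape_blue',0)):
    for k in r.pinpoint(P,n)[:1]: print(nm,n,np.round(k['uv']),round(k['conf'],2),np.round(ray(P,k['uv'],z)[:2]))
print(s['tool_pos'],s['ft_force'])
im=cv2.resize(q['image'][150:330,270:500],None,fx=3,fy=3,interpolation=cv2.INTER_CUBIC)
cv2.imwrite('pics/fin_s_crop.png',im[:,:,::-1])
E
```

```text
time: 10.6
tool_pos: [612.7, -12.6, 222.9]
tcp_rot: [-179.8, 0.3, -18.6]
ft_force: [1.4, 0.6, 1.3]
finger_gap: -0.1
time: 11.2
tool_pos: [500.2, 25.2, 254.8]
tcp_rot: [-179.8, 0.1, -18.6]
ft_force: [0.4, -0.9, 0.4]
finger_gap: 0.2
wrist button [480. 221.] 0.65 [609.  -8.]
wrist blade_large [526. 369.] 0.6 [ 624. -163.]
wrist blade_small [390. 370.] 0.93 [ 509. -126.]
wrist nozzle [549. 398.] 0.66 [ 625. -165.]
wrist nipper [231.  85.] 0.89 [456. 148.]
wrist counter [442.  49.] 0.67 [631. 118.]
side button [389. 194.] 0.65 [604.   2.]
side blade_large [225. 300.] 0.87 [ 275. -287.]
side blade_small [350. 237.] 0.86 [ 509. -118.]
side nozzle [411. 232.] 0.93 [ 624. -152.]
side left_hole [390. 212.] 0.91 [607. -15.]
side nipper [317. 188.] 0.61 [452. 143.]
side counter [388. 197.] 0.54 [622.  98.]
side tape_blue [338. 420.] 0.58 [ 463. -497.]
scene button [326. 212.] 0.57 [ 502. -246.]
scene blade_large [452. 234.] 0.98 [ 261. -339.]
scene blade_small [291. 259.] 0.57 [ 504. -117.]
scene nozzle [255. 208.] 0.73 [ 623. -167.]
scene left_hole [217. 276.] 0.97 [611. -17.]
scene nipper [217. 276.] 0.72 [636. -41.]
scene counter [168. 334.] 0.87 [625. 117.]
scene tape_blue [398. 178.] 0.83 [ 459. -502.]
[500.22638852  25.24314802 254.81478419] [ 0.36565155 -0.90719463  0.37621546]
```

View pics/fin_s_crop.png

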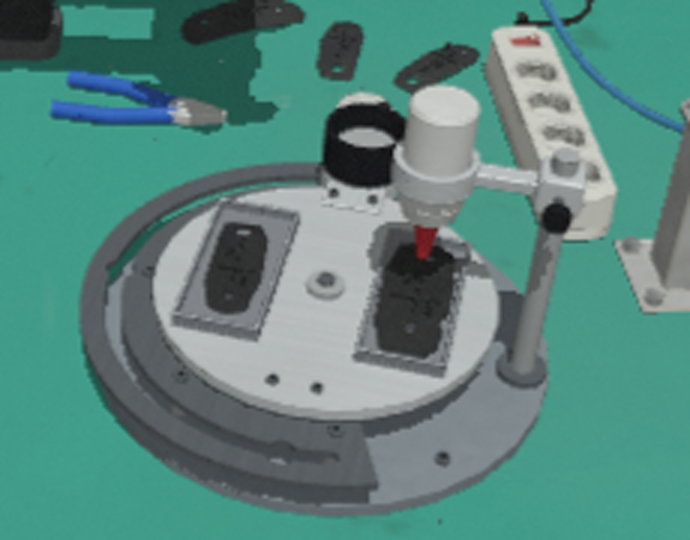

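The crop shows the larger blade under the red nozzle tip at (425,245), the small blade in the front tray, the shroud over the left hole, and the nipper, counter and tape unmoved. Handing in.

```bash
python3 -c "
from bench import r
print(r.hand_in(), r.sense()['ft_force'])"
```

```text
the job is handed in; nothing more can be done
the job is handed in; nothing more can be done
```

The table is turned to the left hole with the larger blade under the nozzle, and the job is handed in at about 11.5 s. The hand-in gave no verdict.

**What I did:** I pressed the button to about 9 mm (9.7 N) at the home hole and swung the table clockwise about 24° by it. Then I let the button up and pushed on by the shroud wall until the table stopped dead at the left hole. The stop was a jump to about 27 N sideways. I backed off, lifted out and moved the arm clear.

**What the last checks showed:**
- **Large blade:** the wrist view puts it at (624,-163) and the nozzle at (625,-165), about 2 mm apart. The side picture also shows it under the nozzle.
- **Small blade:** it lies in the other tray, about 60 mm from the axis.
- **Table:** the button is at about (609,-8), within about 5 mm of its place over the left hole.
- **Things beside the jig:** nipper, counter and tape are where they were, within the measuring error.
- **Tool:** the force on it is about zero.

**Checks that disagreed or were not made:**
- In the side and scene views the network put `blade_large` on a look-alike lying on the bench. In the scene view it also gave wrong places for the button and the nipper. I went by the wrist view and the picture instead.
- I did not measure the plunger's height. That it is fully up is inferred from the hard stop at the hole.

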